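Clamp a specimen with the inner fine knob

TASK

Slide the specimen holder fully home against the end stop of the clamping stage. Then turn only the inner fine knob on top clockwise until you feel the sprung foot meet the holder, and go on to about 0.3 rad (a twentieth of a turn) past that first contact, so that the specimen is held firmly but not squeezed hard. Leave the outer ring around the knob as it is set, knock nothing over, and let go.

Things in the scene. Friction and masses are not known exactly. Their poses are not given: they have to be found in the camera images.
- press: White bench-top clamping stage, fixed. Origin on the table; x along its channel towards the end stop (away from the robot), z up. Base x -125 to 105 mm, 120 wide, 30 high; channel floor at z 30, 39 mm wide, rails 8 mm high. A rear column carries a head over it (x -40 to 103, 70 wide, z 108 to 140 mm) with the ring (z 142-159) and fine knob (z 160-195) on a vertical axis at x 20, y 0.
- stop (a point): Centre of the face of the end stop in the channel, 4 mm above the channel floor (press x = 60 mm), axes as the press.
- holder_tab (a point): Grip point in the holder's upright tab (12 mm along x, 20 mm wide in y, from 8 to 44 mm above the bar's underside); this point is 27 mm above the underside, 170 mm behind the leading end. Axes: x towards the leading end, z up. Home, it lies at press x = -110 mm; at the start it is pulled 25 to 50 mm farther out.
- holder_end (a point): Middle of the holder's leading end face, 4 mm above the bar's underside; when fully home it touches the end stop (coincides with stop, up to 1.5 mm of sideways play).
- knob_grip (a point): On the axis of the inner fine knob, 22 mm above its foot, a height to grip it. The knob is a fluted steel cylinder, 30 mm diameter, 35 mm high; its top lies 13 mm above this point, the top of the outer ring 23 mm below it. It does not move up or down when turned.
- fine_knob (a joint): Inner knob angle, grows clockwise from above; starts at 0 to 0.3 rad, range -0.6 to 5.5, stays where left. Steady friction 0.17 N m; 2.5 mm of foot travel per rad. The foot meets the holder 0.7 to 3.6 rad from the start, not knowable from the poses: there the torque steps up 0.075 N m (30 N spring preload) within about 0.1 rad, then grows 0.12 N m per rad (48 N clamping per rad).
- ring_mark (a point): Mark on the rim of the outer ring (black, 72 mm diameter, 17 mm high, top 159 mm above the table), 34 mm from the common axis. The ring is an independent setting and turns at a light touch (0.03 N m); it is not driven by the inner knob.
- presser: Steel spindle under the head with the sprung foot (20 mm diameter) that comes down on the holder at press x = 20 mm. Origin on its axis, above the foot; the foot's own height on the spindle differs by up to 3.25 mm either way, unmeasured. Read at a standstill in the hand, the knob's friction may act either way, so judge by the rise of the torque over free turning, not by its level.
- holder: Loose aluminium specimen holder lying in the channel: flat bar 180 mm long (x), 36 wide, 8 thick, about 0.16 kg, with a tab on its robot-side end and a round specimen near its leading end. Origin: middle of the bar's underside, x towards the leading end. An identical spare without specimen lies on the bench away from the stage and is not wanted.
- vial_a: Small capped clear glass vial standing beside the stage, 24 mm diameter, 45 mm high; origin under its centre. Leave it.
- vial_b: Small capped amber vial standing on the other side of the stage, 24 mm diameter, 45 mm high; origin under its centre. Leave it.
- jar: Amber jar with white cap standing beside the stage, 52 mm diameter, 60 mm high; origin under its centre. Leave it.
There are look-alikes about, which are no part of the job. What is shaped like the holder but green or purple is not meant.

How it is judged (in metres and radians):
On the way, in this order (a step that is already met when the one before it is completed fails the run):
1. the holder is fully home against the end stop, before the foot clamps it (x of holder_end in the frame of stop above -0.003 m and contact force between presser and holder below 2 N), for 0.2 s.
2. the foot is brought down on the holder by the fine knob (contact force between presser and holder above 34 N), for 0.2 s.
At the end, for the whole second after the job is handed in: The holder's leading end is within 3 mm of the end stop, the foot clamps it with 34 to 53 N (about 0.13 to 0.5 rad of fine knob past first contact), the outer ring's mark is within 4 mm of where it was set, and everything is at rest (x of holder_end in the frame of stop above -0.003 m and contact force between presser and holder between 34 and 53 N and distance of ring_mark from where it was at the start of the episode below 0.004 m and linear speed of holder below 0.02 m/s); the robot touches nothing.
It fails at once if the outer ring is disturbed (its mark moves more than 4 mm) (distance of ring_mark from where it was at the start of the episode above 0.004 m).
It fails at once if the specimen is squeezed too hard (over 66 N) (contact force between presser and holder above 66 N).
It fails at once if a vial or the jar beside the stage is knocked (moved more than 20 mm) (distance of any of vial_a, vial_b, jar from where it was at the start of the episode above 0.02 m).
It also fails if it takes over 72 s, if anything falls off the work surface, if the arm or the gripper's body presses on something with over 40 N, if the wrist force passes 120 N, or if a joint passes its speed limit or range.

ROBOT

A 6-joint arm with a two-finger parallel gripper is mounted at the origin on the work surface. World frame = base frame: x ahead of the robot, y to its left, z up, the work surface at z = 0. Lengths are in mm, angles in rad, forces in N, time in s.
With the tool pointing down it reaches from about 275 to 750 mm from the base axis. Payload 10.2 kg.
Tool frame: the origin (TCP) lies at the very end of the fingers, on their centre line; the grasp point (between the pads) lies 19 mm behind it; z points along the fingers, y is the direction in which the jaws open and shut (so a half turn about z gives the same grasp; the last joint's range is limited). The gripper opens to 85 mm and grips with 20 to 120 N. Pads are 22 mm wide; open, the fingers measure 114 mm over their backs; the gripper's body (76 mm by 85 mm) begins 54 mm behind the grasp point. The pads swing forward as they close: fully open they stand 13 mm farther back than shut.
Start: joints at [0.901, 0.313, 1.498, -0, 1.331, -0.223], TCP at [226.856, 473.463, 231.294] pointing down, gripper open.
Joint ranges: [-2.94, 2.94], [-0.97, 2.17], [0.19, 2.56], [-1.23, 4.37], [0.02, 3.11], [-2.88, 2.88]. Speed limits (rad/s): [2.39, 2.39, 3.01, 3.14, 3.14, 3.14].

INTERFACE

Orientations are given as a unit quaternion [w, x, y, z].
In Python, from rig import * gives the robot as it stands. The module is installed in compiled form; this text tells all that it offers.
- The arm moves only by the shell command python3 -m crank 'ROWS' [FORCE]. ROWS is a JSON object of lists of equal length, an entry for each row: "dp": the shift along the world's x, y, z in cm, a list of three; "delta_rot": the turn, a rotation vector about the world's x, y, z in degrees, a list of three; "claw": the closure in counts, from 0 (fully open) to 255 (shut). A call has 1 to 10 rows; each row shifts and turns the commanded pose from where the row before left it; what a row does not reach is not made up. A row lasts 1/10 s, in which the tool goes at most 50 mm and 8.59 degrees, less where a joint would pass 70% of its speed; a pose out of reach is approached as far as the arm can. A call is refused whole if a number of a shift passes 5 or a number of a turn 8.59, either way. A call with a gripper value outside its range is refused whole. The fingers move at their own pace and stop on an object; FORCE is the grip in N (left out, the last holds). Time passes only in rows, so rows that do not move let the fingers close. It gives the time, the measured TCP pose, the force and the opening at its end, in the units of the state.
- sense(): the state, without advancing time (a new reading comes with each control period).
- capture(name): name is "scene" or "top" or "wrist"; returns (picture, depth): 384x512x3 uint8, red, green, blue; 384x512 float32, mm along the optical axis (not along the pixel's ray), 0 where there is no reading.
- camera_model(name): a dict with "fx", "fy", "cx", "cy" (pixels), "dist_coeffs" ([k1, k2, p1, p2, k3] as OpenCV has them; the pictures are not rectified), "cam_to_world" (4x4, takes a point from camera to world coordinates); the wrist camera has in their place "T_tool_cam" (4x4, takes a point from camera to tool coordinates, whose origin is the TCP and whose axes are the flange's). Camera axes: x right, y up, looking along -z (the intrinsics and any distortion apply to the point x, -y, -z); pixel columns grow to the right and rows downward; lengths in mm; the calibration is good to about 2 mm. A picture is of the moment at which its call begins: read the wrist's pose just before it. camera_model takes no time and is no camera call.
- finish_job(): hands the job in, once; it reports no verdict.
Trained networks look in the newest picture that a camera, given by its name, has taken for a name from the list of things; names that differ only in an ending like _2 or _b are one class to them, and where a whole thing is asked for, a point or a joint stands for the part that bears it (a point fixed in the world has none). Each returns a list of dicts, best first, with "p" (0 to 1); they miss things now and then, are a little off and sometimes report something else, mostly with a low value. They report only what shows in the picture. A call takes as long as a camera call. They do not tell look-alikes from the thing itself.
- boxes_of(camera, target): "centre" ([column, row] in pixels, amid what is visible of it).
- masks_of(camera, target): "region" (384x512 bool, what is visible of it) and "centre" ([column, row] in pixels, amid what is visible of it).
- pinpoint(camera, target): "centre" ([column, row] in pixels: a listed point, or the origin of a listed thing).
The state is a dict: "time_s": time; "joints": joint angles; "dq": joint speeds; "tau": joint torques, N m; "eef_pos": TCP position; "ee_rot": TCP orientation; "force": force on the tool from outside, world axes, zero at the start; "wrist_torque": the same for the moment, N m; "grip_width": opening from 0.0 (shut) to 1.0 (fully open).
Only numpy, scipy, OpenCV 4.12 (cv2) and the standard library are available. Lean on these libraries where they do the work, as an engineer would, in place of code of your own. Each camera call takes 0.05 s, during which the arm holds its last target.

## Working session

There is one attempt and no reset: what is moved stays moved. The work goes in short steps, Python scripts to look and compute and a shell command to move; the robot and the scene stay as the last step left them, time stands still between calls to the robot, and variables do not carry over. Pictures are saved under pics/ and viewed, and the job is handed in when it is done.

```bash
mkdir -p pics; cat > h.py <<'E'
from rig import *
import numpy as np, cv2, json
def save(n,name,scale=1.5):
    im,d=capture(n); cv2.imwrite(f'pics/{name}.png',cv2.cvtColor(cv2.resize(im,None,fx=scale,fy=scale),cv2.COLOR_RGB2BGR)); np.save(f'pics/{name}.npy',d); return im,d
def ray(m,uv,T):
    K=np.array([[m['fx'],0,m['cx']],[0,m['fy'],m['cy']],[0,0,1.]])
    p=cv2.undistortPoints(np.array([[uv]],float),K,np.array(m['dist_coeffs'],float))[0,0]
    d=np.array([p[0],-p[1],-1.]); return T[:3,3],T[:3,:3]@d
def atz(n,uv,z,T=None):
    m=camera_model(n); T=np.array(m['cam_to_world']) if T is None else T
    o,d=ray(m,uv,T); return o+d*(z-o[2])/d[2]
def atd(n,uv,depth,T=None):
    m=camera_model(n); T=np.array(m['cam_to_world']) if T is None else T
    o,d=ray(m,uv,T); return o+d*depth
E
python3 - <<'E'
from h import *
s=sense(); print({k:np.round(v,3).tolist() for k,v in s.items()})
for n in('scene','top','wrist'): save(n,n+'0')
for n in('scene','top'):print(camera_model(n))
print(camera_model('wrist'))
E
```

```text
{'time_s': 0.0, 'joints': [0.901, 0.313, 1.498, -0.0, 1.331, -0.223], 'dq': [-0.001, -0.001, -0.0, 0.0, -0.004, -0.0], 'tau': [-0.001, -41.227, -25.974, -0.0, 0.004, 0.0], 'eef_pos': [226.682, 473.237, 230.733], 'ee_rot': [-0.0, 0.222, 0.975, -0.001], 'force': [-0.477, 0.634, -0.877], 'wrist_torque': [0.012, -0.024, -0.007], 'grip_width': 1.0}
{'fx': 392.51131980966727, 'fy': 392.51131980966727, 'cx': 256.8446187174297, 'cy': 188.1899625111892, 'dist_coeffs': array([-0.06863719,  0.        ,  0.        ,  0.        ,  0.        ]), 'cam_to_world': array([[-7.29050295e-01, -5.78614841e-01,  3.65637161e-01,
         8.16321645e+02],
       [ 6.84295758e-01, -6.04454991e-01,  4.07889053e-01,
         3.57933786e+02],
       [-1.49994526e-02,  5.47575592e-01,  8.36621771e-01,
         7.36421776e+02],
       [ 0.00000000e+00,  0.00000000e+00,  0.00000000e+00,
         1.00000000e+00]])}
{'fx': 375.03906244210657, 'fy': 375.03906244210657, 'cx': 254.63752832223835, 'cy': 199.23176731190404, 'dist_coeffs': array([-0.07246743,  0.        ,  0.        ,  0.        ,  0.        ]), 'cam_to_wo
[... 190 characters left out ...]
58404e-02,  9.66278615e-02,  9.95167849e-01,
         8.90520738e+02],
       [ 0.00000000e+00,  0.00000000e+00,  0.00000000e+00,
         1.00000000e+00]])}
{'fx': 293.4671214620234, 'fy': 293.4671214620234, 'cx': 252.43779483408696, 'cy': 191.94772835756172, 'dist_coeffs': array([-0.0512903,  0.       ,  0.       ,  0.       ,  0.       ]), 'T_tool_cam': array([[-9.11972436e-04,  9.57129180e-01,  2.89659975e-01,
         7.42904840e+01],
       [ 9.99999512e-01,  9.82982294e-04, -9.96652938e-05,
        -4.48286945e-01],
       [-3.80123188e-04,  2.89659743e-01, -9.57129609e-01,
        -1.43289106e+02],
       [ 0.00000000e+00,  0.00000000e+00,  0.00000000e+00,
         1.00000000e+00]])}
```

View pics/scene0.png

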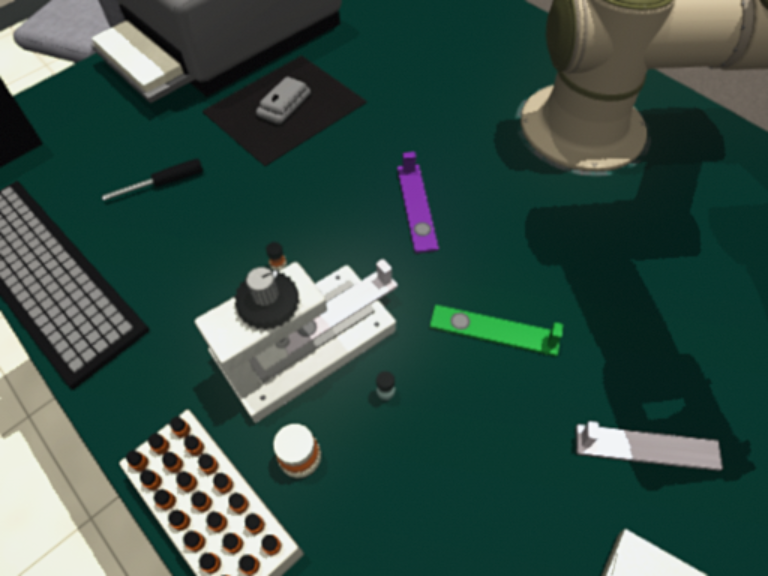

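View pics/top0.png

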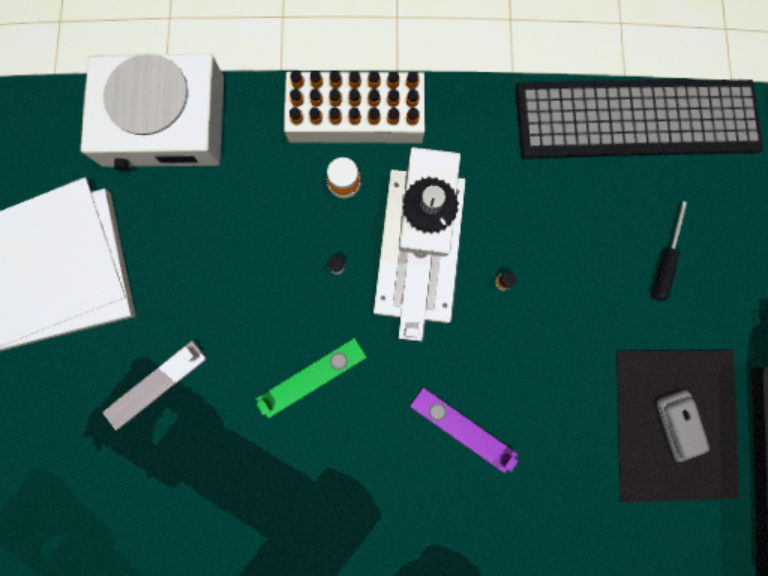

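View pics/wrist0.png

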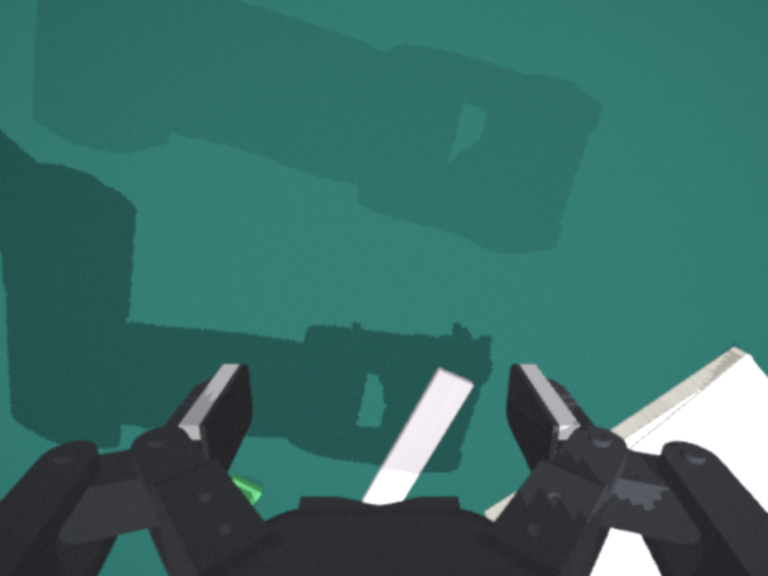

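In the top view at 768x576, four parts look like the holder:
- **White bar in the stage's channel:** tab at about (411,331). This is the one wanted.
- **White spare on the bench:** about (155,385), no specimen.
- **Green bar:** about (310,378).
- **Purple bar:** about (465,430).

In the scene view the chosen tab is at about (384,270), the knob at (262,285). The vials are at (276,255) and (385,385), and the jar is at (297,450). Next I measure and check a close crop.

```bash
python3 - <<'E'
from h import *
for n in('scene','top'):
    im,d=capture(n)
    cv2.imwrite(f'pics/crop_{n}.png',cv2.cvtColor(cv2.resize(im[90:290,100:340] if n=='scene' else im[80:240,200:360],None,fx=3,fy=3,interpolation=cv2.INTER_CUBIC),cv2.COLOR_RGB2BGR))
    for t,z in (('knob_grip',182),('ring_mark',159),('holder_tab',57),('press',0),('stop',34),('vial_a',0),('vial_b',0),('jar',0),('holder_end',34),('presser',None)):
        for r in pinpoint(n,t)[:4]:
            u=np.array(r['centre']); c=d[int(u[1]),int(u[0])]
            print(n,t,round(r['p'],2),np.round(u,1),'atz',np.round(atz(n,u,z),1) if z is not None else '','depthpt',np.round(atd(n,u,c),1))
E
```

```text
scene knob_grip 0.77 [175.6 187.7] atz [673.2  -8.7 182. ] depthpt [ 6.764e+02 -5.000e-01  1.943e+02]
scene ring_mark 0.56 [184.4 178.6] atz [643.9 -28.7 159. ] depthpt [ 600.1 -127.1   12. ]
scene holder_tab 0.91 [258.4 180.2] atz [503.3  14.3  57. ] depthpt [510.5  22.2  72.5]
scene holder_tab 0.87 [372.5 223.1] atz [411.7 242.8  57. ] depthpt [402.7 240.3  42. ]
scene holder_tab 0.83 [272.8 105.6] atz [ 329.1 -119.9   57. ] depthpt [ 317.3 -131.5   40.6]
scene press 0.58 [202.3 230.2] atz [649.7  -3.5   0. ] depthpt [657.4  13.2  33.9]
scene stop 0.83 [166.9 238.8] atz [720.9 -20.5  34. ] depthpt [731.8  22.8 114.3]
scene vial_a 0.55 [182.5 173.6] atz [ 591.1 -149.4    0. ] depthpt [ 599.8 -129.8   28.5]
scene vial_a 0.44 [260.6 260.9] atz [608.2 131.1   0. ] depthpt [617.2 140.9  31.9]
scene vial_b 0.55 [182.5 173.6] atz [ 591.1 -149.4    0. ] depthpt [ 599.8 -129.8   28.5]
scene vial_b 0.44 [260.6 260.9] atz [608.2 131.1   0. ] depthpt [617.2 140.9  31.9]
scene jar 0.66 [197.9 303.6] atz [754.3 112.3   0. ] depthpt [759.4 132.5  60.4]
scene holder_end 0.64 [282.9 164.5] atz [424
[... 1016 characters left out ...]
6.675e+02 -6.000e-01  1.930e+02]
top vial_a 0.58 [334.  185.4] atz [ 596.3 -136.4    0. ] depthpt [ 590.4 -126.2   43.9]
top vial_a 0.5 [221.5 178. ] atz [613.7 134.5   0. ] depthpt [606.9 131.3  44.5]
top vial_b 0.58 [334.  185.4] atz [ 596.3 -136.4    0. ] depthpt [ 590.4 -126.2   43.9]
top vial_b 0.5 [221.5 178. ] atz [613.7 134.5   0. ] depthpt [606.9 131.3  44.5]
top jar 0.94 [225.5 123.2] atz [748.9 126.    0. ] depthpt [730.4 122.2  60.5]
top jar 0.61 [276.2 185.3] atz [596.3   3.3   0. ] depthpt [590.9   6.4  40. ]
top holder_end 0.85 [276.5 266.2] atz [407.1   6.3  34. ] depthpt [404.7   4.    4.1]
top holder_end 0.58 [240.6 227.9] atz [493.7  87.7  34. ] depthpt [494.4  88.4  -0.7]
```

View pics/crop_scene.png

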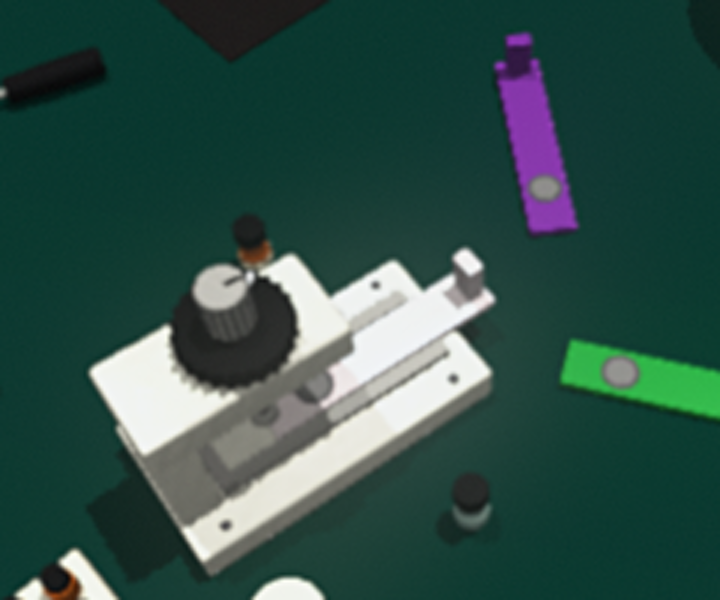

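View pics/crop_top.png

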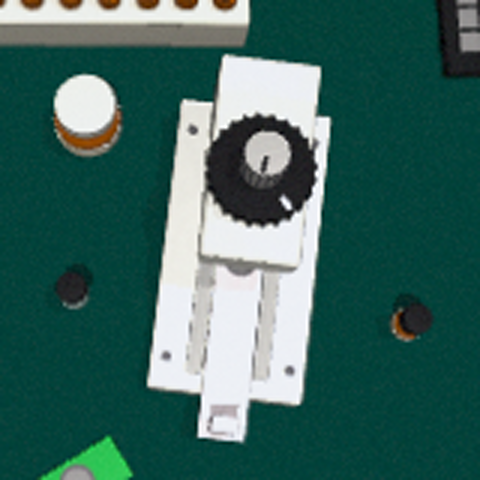

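```bash
python3 - <<'E'
from h import *
# point clouds from top depth: head top (z~140), knob top z~195, tab top z~74
m=camera_model('top'); im,d=capture('top')
T=np.array(m['cam_to_world']);K=np.array([[m['fx'],0,m['cx']],[0,m['fy'],m['cy']],[0,0,1.]])
v,u=np.mgrid[80:250,200:360]; uv=np.stack([u.ravel(),v.ravel()],1).astype(float)
p=cv2.undistortPoints(uv[:,None],K,np.array(m['dist_coeffs']))[:,0]
D=d[80:250,200:360].ravel()
P=(np.c_[p[:,0],-p[:,1],-np.ones(len(p))]*D[:,None])@T[:3,:3].T+T[:3,3]
def rect(lo,hi,xr,yr):
    k=(P[:,2]>lo)&(P[:,2]<hi)&(P[:,0]>xr[0])&(P[:,0]<xr[1])&(P[:,1]>yr[0])&(P[:,1]<yr[1])
    Q=P[k]; 
    print(lo,hi,len(Q),'mean',Q.mean(0).round(1),'rect',cv2.minAreaRect(Q[:,:2].astype(np.float32)),'min',Q.min(0).round(1),'max',Q.max(0).round(1))
    return Q
rect(190,200,(600,740),(-60,60)); rect(135,144,(560,800),(-60,60)); rect(150,165,(600,740),(-60,60))
rect(66,80,(480,530),(-20,40)); rect(24,34,(500,800),(-90,90)); rect(34,42,(470,600),(-40,50))
E
```

```text
190 200 193 mean [674.5  -6.4 195.1] rect ((674.9592895507812, -6.2745161056518555), (28.57996368408203, 28.140487670898438), 89.8094482421875) min [660.9 -20.6 190.3] max [689.1   8.  199. ]
135 144 1251 mean [691.   -8.  140.2] rect ((686.9246215820312, -7.540618896484375), (71.38993835449219, 144.40750122070312), 83.04258728027344) min [613.1 -50.1 135.3] max [761.3  34.3 143.8]
150 165 803 mean [672.   -5.4 159.1] rect ((674.5918579101562, -6.420169830322266), (74.39631652832031, 73.76971435546875), 11.185975074768066) min [637.4 -43.7 150.2] max [712.1  30.9 164.9]
66 80 53 mean [507.3  13.1  72.8] rect ((506.8753662109375, 13.085626602172852), (19.89508056640625, 11.03646469116211), 89.17234802246094) min [501.4   3.2  67.3] max [512.5  23.1  75.8]
24 34 2005 mean [627.5   6.5  30.1] rect ((645.6819458007812, -3.1656951904296875), (120.22819519042969, 231.10691833496094), 83.13042449951172) min [525.5 -76.2  24.1] max [765.3  68.6  33.8]
34 42 904 mean [557.7   6.8  38.1] rect ((547.4586181640625, 5.613979339599609), (66.90543365478516, 103.45836639404297), 89.50301361083984) min [495.7 -28.   34. ] max [599.3  39.   41.7]
```

The crop confirms it. The white, uncoloured bar lies in the channel with its disc specimen under the head, and its tab is near (507, 13, 73 top). Heights match: knob top 195, ring 159, head 140, base 30. Press yaw is about -6.9°. The knob axis is at about (675, -6.4), and the holder is about 39 mm out. I will push the tab from behind with closed fingers.

```bash
python3 -m crank '{"dp":[[2.3,-4.15,0],[2.3,-4.15,0],[2.3,-4.15,0],[2.3,-4.15,0],[2.3,-4.15,0],[2.3,-4.15,0],[2.3,-4.15,0],[2.3,-4.15,0],[2.3,-4.15,0],[2.3,-4.15,0]],"delta_rot":[[0,0,1.9],[0,0,1.9],[0,0,1.9],[0,0,1.9],[0,0,1.9],[0,0,1.9],[0,0,1.9],[0,0,1.9],[0,0,1.9],[0,0,1.8]],"claw":[255,255,255,255,255,255,255,255,255,255]}' 40
python3 -m crank '{"dp":[[2.1,-4.0,0],[0,0,0],[0,0,0]],"delta_rot":[[0,0,0],[0,0,0],[0,0,0]],"claw":[255,255,255]}'
```

```text
time_s: 2.3
eef_pos: [457.5, 56.5, 231.5]
ee_rot: [0.0, 0.058, 0.998, 0.0]
force: [1.4, 0.5, 0.4]
grip_width: -0.001
time_s: 2.6
eef_pos: [477.9, 18.0, 231.1]
ee_rot: [-0.0, 0.059, 0.998, 0.0]
force: [0.2, 0.2, -0.3]
grip_width: -0.003
```

```bash
python3 - <<'E'
from h import *
from scipy.spatial.transform import Rotation as R
s=sense(); q=s['ee_rot']; T=np.eye(4); T[:3,:3]=R.from_quat([q[1],q[2],q[3],q[0]]).as_matrix(); T[:3,3]=s['eef_pos']
m=camera_model('wrist'); T=T@np.array(m['T_tool_cam'])
im,d=save('wrist','w1')
K=np.array([[m['fx'],0,m['cx']],[0,m['fy'],m['cy']],[0,0,1.]])
v,u=np.mgrid[0:384,0:512]; uv=np.stack([u.ravel(),v.ravel()],1).astype(float)
p=cv2.undistortPoints(uv[:,None],K,np.array(m['dist_coeffs']))[:,0]
P=(np.c_[p[:,0],-p[:,1],-np.ones(len(p))]*d.ravel()[:,None])@T[:3,:3].T+T[:3,3]
k=(P[:,2]>68)&(P[:,2]<80)&(abs(P[:,0]-507)<25)&(abs(P[:,1]-13)<25)
Q=P[k];print(len(Q),Q.mean(0) if len(Q) else '', cv2.minAreaRect(Q[:,:2].astype(np.float32)) if len(Q)>3 else '')
E
```

```text
200 [505.50890296  13.42017204  73.14480569] ((505.9649353027344, 13.407032012939453), (18.715576171875, 11.586774826049805), 84.34010314941406)
```

View pics/w1.png

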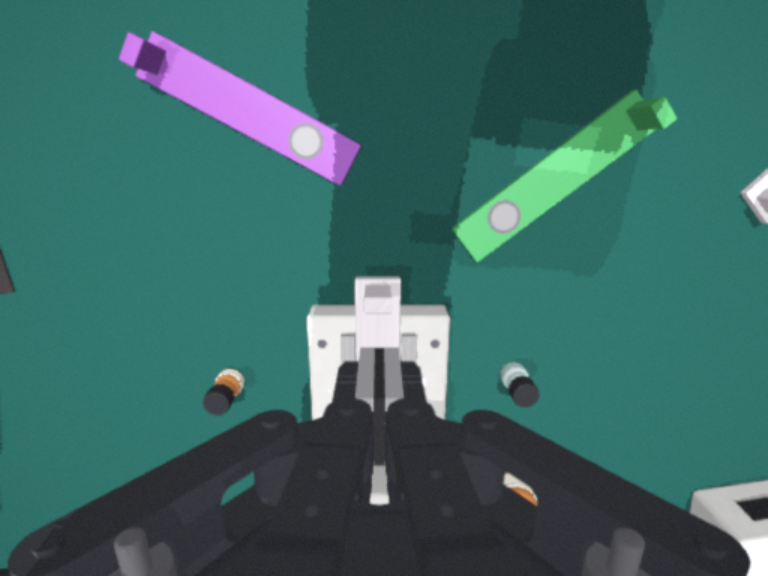

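The wrist view shows the tab at (378,292), directly in line with the closed fingers. Its height of 73 and its position agree with the top view to about 1 mm. Lowering behind it.

```bash
python3 -m crank '{"dp":[[-0.3,-0.1,-3.5],[0,0,-4.5],[0,0,-4.5],[0,0,-3.5],[0,0,-2.5],[0,0,0],[0,0,0]],"delta_rot":[[0,0,0],[0,0,0],[0,0,0],[0,0,0],[0,0,0],[0,0,0],[0,0,0]],"claw":[255,255,255,255,255,255,255]}'
python3 -m crank '{"dp":[[0.5,-0.06,0],[0.4,-0.05,0],[0.4,-0.05,0],[0.4,-0.05,0],[0.4,-0.05,0],[0.4,-0.05,0],[0.4,-0.05,0]],"delta_rot":[[0,0,0],[0,0,0],[0,0,0],[0,0,0],[0,0,0],[0,0,0],[0,0,0]],"claw":[255,255,255,255,255,255,255]}'
python3 -m crank '{"dp":[[0.4,-0.05,0],[0.4,-0.05,0]],"delta_rot":[[0,0,0],[0,0,0]],"claw":[255,255]}'
```

```text
time_s: 3.35
eef_pos: [475.1, 18.2, 47.2]
ee_rot: [0.0, 0.058, 0.998, -0.0]
force: [0.7, 1.2, 0.7]
grip_width: -0.002
time_s: 4.05
eef_pos: [504.0, 13.9, 46.3]
ee_rot: [-0.0, 0.058, 0.998, 0.0]
force: [-3.4, 0.2, 3.8]
grip_width: -0.001
time_s: 4.25
eef_pos: [512.1, 12.9, 46.3]
ee_rot: [-0.0, 0.058, 0.998, 0.0]
force: [-3.7, 0.1, 3.5]
grip_width: -0.0
```

```bash
python3 -m crank '{"dp":[[0.4,-0.05,0],[0.4,-0.05,0],[0.3,-0.03,0]],"delta_rot":[[0,0,0],[0,0,0],[0,0,0]],"claw":[255,255,255]}'
python3 -m crank '{"dp":[[0.2,-0.02,0],[0.1,-0.01,0]],"delta_rot":[[0,0,0],[0,0,0]],"claw":[255,255]}'
python3 -m crank '{"dp":[[0.1,-0.01,0],[0.1,-0.01,0]],"delta_rot":[[0,0,0],[0,0,0]],"claw":[255,255]}'
```

```text
time_s: 4.55
eef_pos: [523.2, 11.5, 46.3]
ee_rot: [0.0, 0.058, 0.998, 0.0]
force: [-3.4, 1.7, 3.4]
grip_width: -0.002
time_s: 4.75
eef_pos: [526.0, 11.3, 46.3]
ee_rot: [-0.0, 0.058, 0.998, -0.0]
force: [-3.9, 0.4, 3.3]
grip_width: 0.001
time_s: 4.95
eef_pos: [527.9, 11.1, 46.3]
ee_rot: [0.0, 0.058, 0.998, 0.0]
force: [-2.5, 0.3, 1.7]
grip_width: -0.002
```

```bash
python3 -m crank '{"dp":[[0.1,-0.01,0],[0.1,-0.01,0]],"delta_rot":[[0,0,0],[0,0,0]],"claw":[255,255]}'
python3 -m crank '{"dp":[[0.1,-0.01,0]],"delta_rot":[[0,0,0]],"claw":[255]}'
python3 -m crank '{"dp":[[0.1,-0.01,0]],"delta_rot":[[0,0,0]],"claw":[255]}'
```

```text
time_s: 5.15
eef_pos: [529.4, 10.9, 46.3]
ee_rot: [-0.001, 0.058, 0.998, 0.0]
force: [-10.2, -0.4, 7.1]
grip_width: 0.001
time_s: 5.25
eef_pos: [529.4, 10.9, 46.3]
ee_rot: [-0.002, 0.058, 0.998, 0.0]
force: [-16.3, -0.8, 12.5]
grip_width: -0.003
time_s: 5.35
eef_pos: [529.4, 10.9, 46.3]
ee_rot: [-0.003, 0.058, 0.998, 0.0]
force: [-22.0, -0.6, 17.5]
grip_width: -0.0
```

It stopped hard at x 529.4 (529 was expected) with the force rising, so the holder is home. I hold briefly, back off and rise, then measure the tab again.

```bash
python3 -m crank '{"dp":[[0,0,0],[0,0,0],[0,0,0],[-0.5,0.06,0],[-1.5,0.18,0],[-1,0.1,2],[0,0,5],[0,0,5],[0,0,5],[0,0,2]],"delta_rot":[[0,0,0],[0,0,0],[0,0,0],[0,0,0],[0,0,0],[0,0,0],[0,0,0],[0,0,0],[0,0,0],[0,0,0]],"claw":[255,255,255,255,255,255,255,255,255,255]}'
python3 - <<'E'
from h import *
save('scene','s2')
m=camera_model('top'); im,d=save('top','t2')
T=np.array(m['cam_to_world']);K=np.array([[m['fx'],0,m['cx']],[0,m['fy'],m['cy']],[0,0,1.]])
v,u=np.mgrid[0:384,0:512]; uv=np.stack([u.ravel(),v.ravel()],1).astype(float)
p=cv2.undistortPoints(uv[:,None],K,np.array(m['dist_coeffs']))[:,0]
P=(np.c_[p[:,0],-p[:,1],-np.ones(len(p))]*d.ravel()[:,None])@T[:3,:3].T+T[:3,3]
k=(P[:,2]>66)&(P[:,2]<80)&(abs(P[:,0]-540)<40)&(abs(P[:,1]-10)<25)
Q=P[k];print(len(Q),Q.mean(0))
print(sense())
E
```

```text
time_s: 6.35
eef_pos: [503.5, 13.8, 241.3]
ee_rot: [0.004, 0.058, 0.998, -0.001]
force: [1.1, 0.5, -0.6]
grip_width: 0.002
0 [nan nan nan]
{'time_s': 6.45, 'joints': array([-2.05698897e-01,  2.55112133e-01,  1.55272571e+00,  1.22184043e-04,
        1.32607312e+00, -1.65963384e+00]), 'dq': array([-0.00055246,  0.05252578,  0.08499955,  0.00079888, -0.04647626,
        0.00075287]), 'tau': array([ 5.70529746e-02, -4.03301632e+01, -2.74810356e+01, -2.89663403e-03,
        5.03682084e-01,  1.34789598e-04]), 'eef_pos': array([503.37746852,  13.80577202, 239.44900664]), 'ee_rot': array([ 3.80796740e-03,  5.84115697e-02,  9.98285196e-01, -5.04904757e-04]), 'force': array([-0.26405531, -0.15562834, -1.52775443]), 'wrist_torque': array([ 0.00735858,  0.04395793, -0.00160155]), 'grip_width': 0.002043782167542312}<stdin>:9: RuntimeWarning: Mean of empty slice.
  ret = um.true_divide(
```

View pics/s2.png

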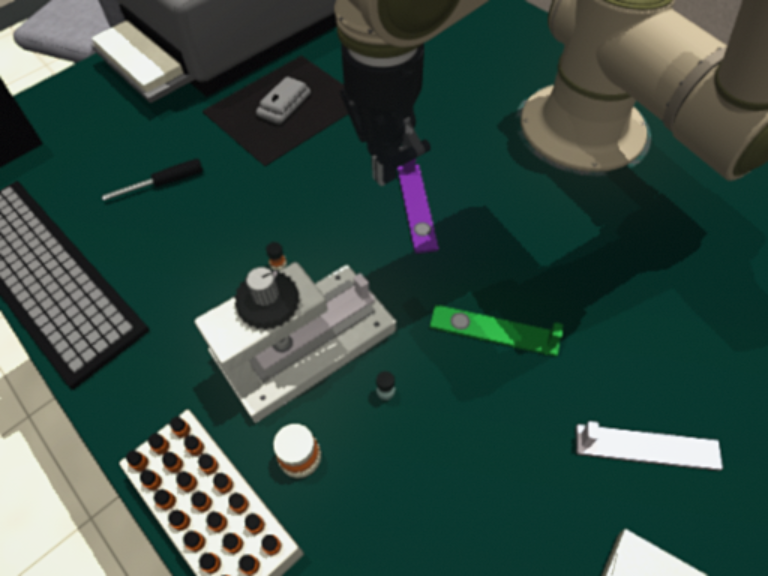

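The tab in the scene view has moved from (384,270) to (362,288), flush over the base edge, and nothing else was disturbed. Now I go over the knob with the gripper opening, adding some counter-clockwise wrist room.

```bash
python3 -m crank '{"dp":[[3,-0.4,0.5],[4,-0.5,0],[4,-0.5,0],[3,-0.3,0],[2.16,-0.3,0],[0,0,0],[0,0,0],[0,0,0]],"delta_rot":[[0,0.43,0],[0,0,8],[0,0,8],[0,0,8],[0,0,0],[0,0,0],[0,0,0],[0,0,0]],"claw":[0,0,0,0,0,0,0,0]}'
cat >> h.py <<'E'
def wristT():
    from scipy.spatial.transform import Rotation as R
    s=sense(); q=s['ee_rot']; T=np.eye(4); T[:3,:3]=R.from_quat([q[1],q[2],q[3],q[0]]).as_matrix(); T[:3,3]=s['eef_pos']
    return T@np.array(camera_model('wrist')['T_tool_cam'])
def cloud(n,d,T):
    m=camera_model(n);K=np.array([[m['fx'],0,m['cx']],[0,m['fy'],m['cy']],[0,0,1.]])
    v,u=np.mgrid[0:384,0:512]; uv=np.stack([u.ravel(),v.ravel()],1).astype(float)
    p=cv2.undistortPoints(uv[:,None],K,np.array(m['dist_coeffs']))[:,0]
    return (np.c_[p[:,0],-p[:,1],-np.ones(len(p))]*d.ravel()[:,None])@T[:3,:3].T+T[:3,3]
E
python3 - <<'E'
from h import *
T=wristT(); im,d=save('wrist','w3'); P=cloud('wrist',d,T)
for lo,hi,r in((191,199,30),(155,163,45)):
    k=(P[:,2]>lo)&(P[:,2]<hi)&(np.hypot(P[:,0]-675,P[:,1]+6.4)<r); Q=P[k]
    print(len(Q),Q.mean(0),cv2.minAreaRect(Q[:,:2].astype(np.float32)),cv2.minEnclosingCircle(Q[:,:2].astype(np.float32)))
s=sense();print(s['eef_pos'],s['joints'],s['ee_rot'],s['wrist_torque'])
P=cloud('top',np.load('pics/t2.npy'),np.array(camera_model('top')['cam_to_world']))
k=(P[:,2]>50)&(P[:,2]<80)&(abs(P[:,0]-545)<25)&(abs(P[:,1]-9)<18);print('tab',k.sum())
E
```

```text
time_s: 7.25
eef_pos: [662.9, -5.8, 240.9]
ee_rot: [-0.004, -0.15, 0.989, -0.001]
force: [-0.1, -0.3, 0.6]
grip_width: 0.998
1359 [673.14775271  -6.85622415 195.38427004] ((673.7670288085938, -6.782085418701172), (29.928157806396484, 30.350116729736328), 38.10148620605469) ((673.986083984375, -6.431474685668945), 15.812638282775879)
4058 [667.67595541  -8.31365594 159.46207759] ((674.146484375, -6.509288787841797), (74.64764404296875, 74.2569580078125), 9.225377082824707) ((674.2545166015625, -6.3251953125), 37.83481979370117)
[662.89270305  -5.75450744 241.296933  ] [-0.18339064  0.6322652   0.98840221 -0.00419506  1.5272471  -2.05591077] [-3.67334674e-03 -1.50386046e-01  9.88620077e-01 -9.42299365e-04] [0.01587338 0.03413092 0.02914055]
tab 0
```

View pics/w3.png

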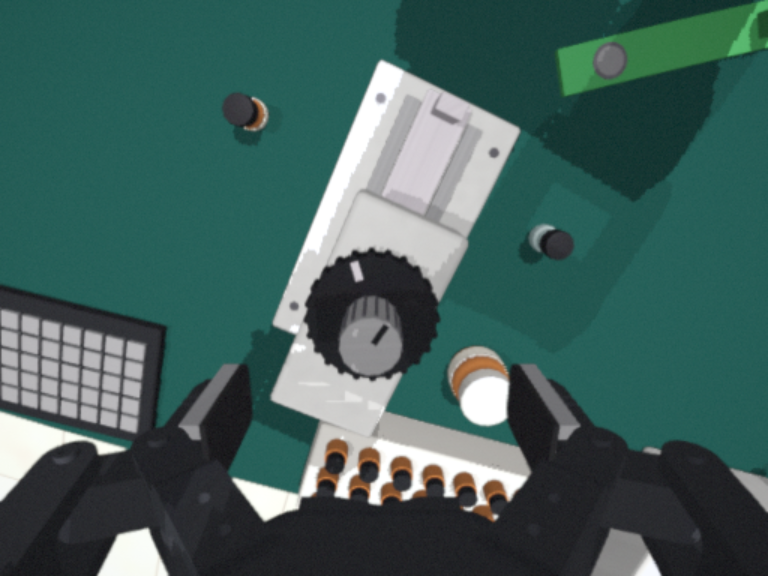

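The wrist view shows the knob top at (370,348) and the ring mark at (357,271). The knob axis comes out at (674.3, -6.6), radius 15 and height 195, which agrees with the top view. Next I centre the tool and correct its tilt.

```bash
python3 -m crank '{"dp":[[1.14,-0.08,0],[0,0,0],[0,0,0],[0,0,0]],"delta_rot":[[0.17,-0.4,0],[0,0,0],[0,0,0],[0,0,0]],"claw":[0,0,0,0]}'
python3 - <<'E'
from h import *
s=sense();print(s)
E
```

```text
time_s: 7.7
eef_pos: [674.4, -6.6, 241.5]
ee_rot: [0.0, -0.15, 0.989, -0.0]
force: [0.3, -0.3, -0.5]
grip_width: 0.996
{'time_s': 7.7, 'joints': array([-1.83084634e-01,  6.57739881e-01,  9.45462922e-01, -1.43686880e-04,
        1.53833222e+00, -2.05588029e+00]), 'dq': array([-0.00092329,  0.00241667, -0.00365096,  0.00018362,  0.00137624,
        0.00061602]), 'tau': array([-3.89835471e-02, -5.73903751e+01, -2.73040420e+01, -2.04343225e-03,
       -6.32041469e-03,  3.72983395e-04]), 'eef_pos': array([674.41882673,  -6.63461184, 241.47605566]), 'ee_rot': array([ 3.67892163e-06, -1.50428801e-01,  9.88620842e-01, -7.72849985e-05]), 'force': array([ 0.33385924, -0.2817472 , -0.50050757]), 'wrist_torque': array([-0.01839596, -0.00238491,  0.01037285]), 'grip_width': 0.9955628313722392}
```

```bash
python3 -m crank '{"dp":[[0,0,-2.5],[0,0,-2.5],[0,0,-1.5],[0,0,-1.0],[0,0,0],[0,0,0]],"delta_rot":[[0,0,0],[0,0,0],[0,0,0],[0,0,0],[0,0,0],[0,0,0]],"claw":[0,0,0,0,0,0]}'
python3 -m crank '{"dp":[[0,0,0],[0,0,0],[0,0,0],[0,0,0],[0,0,0],[0,0,0],[0,0,0],[0,0,0],[0,0,0],[0,0,0]],"delta_rot":[[0,0,0],[0,0,0],[0,0,0],[0,0,0],[0,0,0],[0,0,0],[0,0,0],[0,0,0],[0,0,0],[0,0,0]],"claw":[255,255,255,255,255,255,255,255,255,255]}' 60
python3 -c "
from h import *
s=sense();print(s['eef_pos'],s['joints'],s['ee_rot'],s['force'],s['wrist_torque'],s['grip_width']);save('wrist','w4')"
```

```text
time_s: 8.3
eef_pos: [675.1, -6.8, 167.2]
ee_rot: [0.001, -0.15, 0.989, -0.0]
force: [0.5, -0.5, 0.7]
grip_width: 1.003
time_s: 9.3
eef_pos: [674.9, -6.5, 166.8]
ee_rot: [0.0, -0.15, 0.989, 0.0]
force: [-2.6, 1.9, 5.4]
grip_width: 0.332
[674.86944841  -6.48416506 166.82664653] [-1.82899963e-01  6.98557192e-01  1.06720558e+00  2.81679533e-04
  1.37537435e+00 -2.05583658e+00] [ 2.60469101e-04 -1.50469163e-01  9.88614667e-01  5.58713831e-05] [-2.62014751  1.85152009  5.40295164] [ 0.42486175  0.4688136  -0.01434027] 0.33188580117468
```

View pics/w4.png

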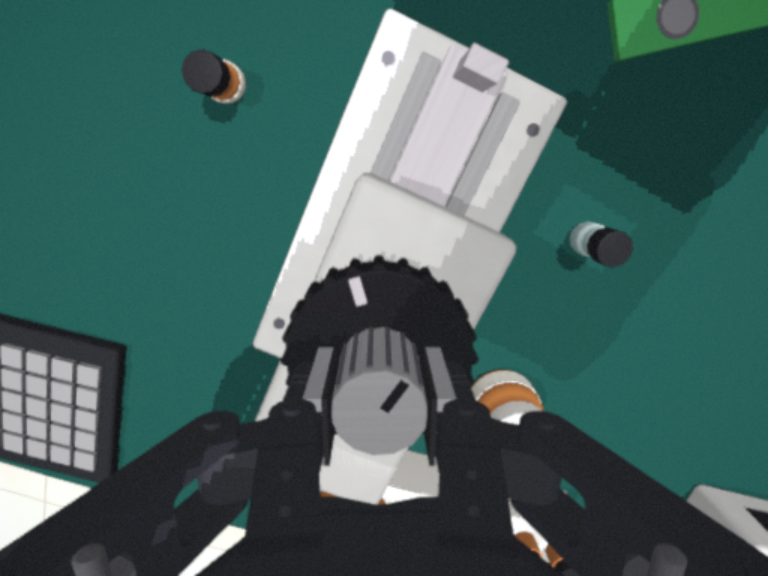

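Knob gripped: opening 0.33, about 28 mm, with pads above the ring. Ring mark is at (358,291), knob pointer at (394,397). I start turning clockwise to learn the free-turning torque.

```bash
cat > t.py <<'E'
from rig import *
import numpy as np
from scipy.spatial.transform import Rotation as R
s=sense();q=s['ee_rot'];x=R.from_quat([q[1],q[2],q[3],q[0]]).as_matrix()[:,0]
print('  >> turned %.3f rad'%((-2.839-0-np.arctan2(x[1],x[0])+1e-2)%(2*np.pi)),'tq',np.round(s['wrist_torque'],3),'F',np.round(s['force'],1),'j6 %.3f'%s['joints'][5])
E
python3 t.py
python3 -m crank '{"dp":[[0,0,0],[0,0,0]],"delta_rot":[[0,0,-3],[0,0,-3]],"claw":[255,255]}'; python3 t.py
python3 -m crank '{"dp":[[0,0,0],[0,0,0]],"delta_rot":[[0,0,-3],[0,0,-3]],"claw":[255,255]}'; python3 t.py
python3 -m crank '{"dp":[[0,0,0]],"delta_rot":[[0,0,-3]],"claw":[255]}'; python3 t.py
python3 -m crank '{"dp":[[0,0,0]],"delta_rot":[[0,0,-3]],"claw":[255]}'; python3 t.py
python3 -m crank '{"dp":[[0,0,0]],"delta_rot":[[0,0,-3]],"claw":[255]}'; python3 t.py
```

```text
>> turned 0.010 rad tq [ 0.36   0.465 -0.022] F [-2.7  1.7  5.2] j6 -2.056
time_s: 9.55
eef_pos: [674.8, -6.4, 166.8]
ee_rot: [0.0, -0.098, 0.995, 0.0]
force: [-2.3, 2.8, 4.8]
grip_width: 0.33
  >> turned 0.117 rad tq [0.431 0.419 0.176] F [-2.3  2.8  4.8] j6 -1.949
time_s: 9.75
eef_pos: [674.8, -6.4, 166.8]
ee_rot: [0.0, -0.045, 0.999, 0.0]
force: [-2.6, 3.1, 5.6]
grip_width: 0.331
  >> turned 0.222 rad tq [0.475 0.481 0.183] F [-2.6  3.1  5.6] j6 -1.845
time_s: 9.85
eef_pos: [674.8, -6.3, 166.8]
ee_rot: [0.0, -0.019, 1.0, 0.0]
force: [-2.7, 3.8, 5.3]
grip_width: 0.332
  >> turned 0.274 rad tq [0.49  0.479 0.17 ] F [-2.7  3.8  5.3] j6 -1.792
time_s: 9.95
eef_pos: [674.9, -6.3, 166.9]
ee_rot: [0.0, 0.007, 1.0, 0.0]
force: [-3.1, 3.0, 5.7]
grip_width: 0.326
  >> turned 0.326 rad tq [0.489 0.477 0.149] F [-3.1  3.   5.7] j6 -1.740
time_s: 10.05
eef_pos: [674.9, -6.3, 166.9]
ee_rot: [0.0, 0.033, 0.999, 0.0]
force: [-2.4, 2.6, 5.9]
grip_width: 0.33
  >> turned 0.379 rad tq [0.531 0.476 0.175] F [-2.4  2.6  5.9] j6 -1.687
```

Free torque is about 0.17 ± 0.015 and follows the 0.17 friction. Continuing in 3° steps.

```bash

python3 -m crank '{"dp":[[0,0,0],[0,0,0],[0,0,0]],"delta_rot":[[0,0,-3],[0,0,-3],[0,0,-3]],"claw":[255,255,255]}' >/dev/null; python3 t.py
python3 -m crank '{"dp":[[0,0,0]],"delta_rot":[[0,0,-3]],"claw":[255]}'>/dev/null; python3 t.py
python3 -m crank '{"dp":[[0,0,0]],"delta_rot":[[0,0,-3]],"claw":[255]}'>/dev/null; python3 t.py
python3 -m crank '{"dp":[[0,0,0]],"delta_rot":[[0,0,-3]],"claw":[255]}'>/dev/null; python3 t.py
python3 -m crank '{"dp":[[0,0,0]],"delta_rot":[[0,0,-3]],"claw":[255]}'>/dev/null; python3 t.py
python3 -m crank '{"dp":[[0,0,0]],"delta_rot":[[0,0,-3]],"claw":[255]}'>/dev/null; python3 t.py
```

```text
>> turned 0.536 rad tq [0.499 0.38  0.21 ] F [-2.5  4.2  5.7] j6 -1.530
  >> turned 0.588 rad tq [0.565 0.436 0.108] F [-2.1  3.8  5.3] j6 -1.478
  >> turned 0.640 rad tq [0.592 0.472 0.212] F [-3.   3.4  6. ] j6 -1.426
  >> turned 0.693 rad tq [0.629 0.384 0.14 ] F [-3.1  3.9  4.3] j6 -1.373
  >> turned 0.745 rad tq [0.65  0.42  0.185] F [-2.4  3.5  6. ] j6 -1.321
  >> turned 0.797 rad tq [0.634 0.394 0.183] F [-3.2  3.7  4.8] j6 -1.269
```

```bash

python3 -c "
from h import *
save('wrist','w5')"
```

```text
(no output)
```

View pics/w5.png

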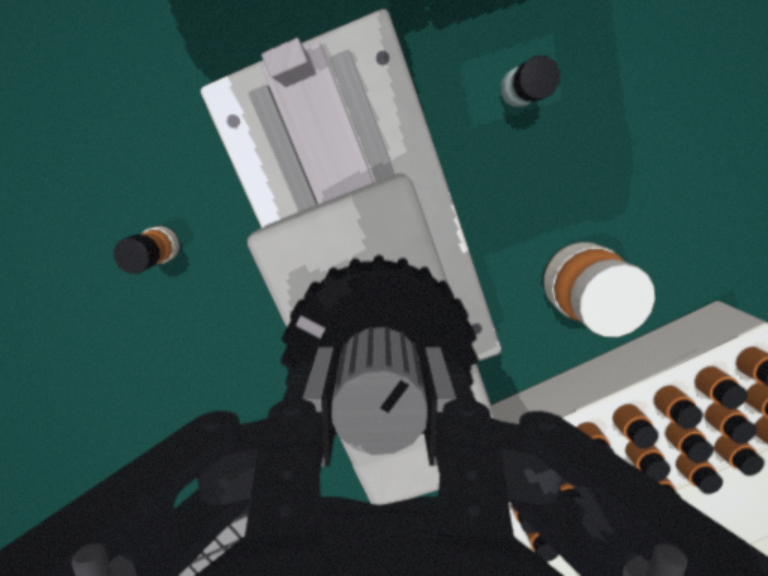

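No slip: the pointer is still at (394,397) in the hand while the ring mark stayed with the stage. Torque noise is about 0.03, so I judge by averages.

```bash

python3 -m crank '{"dp":[[0,0,0]],"delta_rot":[[0,0,-2.5]],"claw":[255]}'>/dev/null; python3 t.py
python3 -m crank '{"dp":[[0,0,0]],"delta_rot":[[0,0,-2.5]],"claw":[255]}'>/dev/null; python3 t.py
python3 -m crank '{"dp":[[0,0,0]],"delta_rot":[[0,0,-2.5]],"claw":[255]}'>/dev/null; python3 t.py
python3 -m crank '{"dp":[[0,0,0]],"delta_rot":[[0,0,-2.5]],"claw":[255]}'>/dev/null; python3 t.py
python3 -m crank '{"dp":[[0,0,0]],"delta_rot":[[0,0,-2.5]],"claw":[255]}'>/dev/null; python3 t.py
python3 -m crank '{"dp":[[0,0,0]],"delta_rot":[[0,0,-2.5]],"claw":[255]}'>/dev/null; python3 t.py
python3 -m crank '{"dp":[[0,0,0]],"delta_rot":[[0,0,-2.5]],"claw":[255]}'>/dev/null; python3 t.py
```

```text
>> turned 0.840 rad tq [0.628 0.407 0.196] F [-2.5  3.   5.4] j6 -1.226
  >> turned 0.884 rad tq [0.648 0.357 0.149] F [-2.7  4.1  5.6] j6 -1.182
  >> turned 0.928 rad tq [0.588 0.329 0.151] F [-2.3  3.9  5.1] j6 -1.138
  >> turned 0.972 rad tq [0.649 0.342 0.184] F [-2.   4.2  5.1] j6 -1.094
  >> turned 1.015 rad tq [0.751 0.334 0.168] F [-1.8  4.1  5.1] j6 -1.051
  >> turned 1.059 rad tq [0.627 0.336 0.182] F [-1.6  5.2  5.2] j6 -1.007
  >> turned 1.102 rad tq [0.668 0.29  0.209] F [-1.9  3.5  5.2] j6 -0.964
```

```bash

python3 -m crank '{"dp":[[0,0,0]],"delta_rot":[[0,0,-2.5]],"claw":[255]}'>/dev/null; python3 t.py
python3 -m crank '{"dp":[[0,0,0]],"delta_rot":[[0,0,-2.5]],"claw":[255]}'>/dev/null; python3 t.py
python3 -m crank '{"dp":[[0,0,0]],"delta_rot":[[0,0,-2.5]],"claw":[255]}'>/dev/null; python3 t.py
python3 -m crank '{"dp":[[0,0,0]],"delta_rot":[[0,0,-2.5]],"claw":[255]}'>/dev/null; python3 t.py
python3 -m crank '{"dp":[[0,0,0]],"delta_rot":[[0,0,-2.5]],"claw":[255]}'>/dev/null; python3 t.py
python3 -m crank '{"dp":[[0,0,0]],"delta_rot":[[0,0,-2.5]],"claw":[255]}'>/dev/null; python3 t.py
python3 -m crank '{"dp":[[0,0,0]],"delta_rot":[[0,0,-2.5]],"claw":[255]}'>/dev/null; python3 t.py
```

```text
>> turned 1.146 rad tq [0.687 0.238 0.241] F [-2.7  4.2  5.3] j6 -0.920
  >> turned 1.190 rad tq [0.659 0.276 0.233] F [-1.3  4.1  5.1] j6 -0.876
  >> turned 1.233 rad tq [0.675 0.242 0.225] F [-1.3  4.5  5. ] j6 -0.833
  >> turned 1.277 rad tq [0.714 0.214 0.23 ] F [-1.4  4.4  4.8] j6 -0.789
  >> turned 1.320 rad tq [0.762 0.139 0.229] F [-1.2  4.8  5.6] j6 -0.745
  >> turned 1.364 rad tq [0.764 0.193 0.266] F [-1.1  4.   5.2] j6 -0.702
  >> turned 1.408 rad tq [0.752 0.152 0.253] F [-1.6  4.1  4.5] j6 -0.658
```

```bash
cat > fit.py <<'E'
import numpy as np,sys
a=np.array([.117,.222,.274,.326,.379,.536,.588,.640,.693,.745,.797,.840,.884,.928,.972,1.015,1.059,1.102,1.146,1.190,1.233,1.277,1.320,1.364,1.408]+[float(x) for x in sys.argv[1::2]][:0])
t=np.array([.176,.183,.17,.149,.175,.21,.108,.212,.14,.185,.183,.196,.149,.151,.184,.168,.182,.209,.241,.233,.225,.23,.229,.266,.253])
ex=sys.argv[1:]; a=np.r_[a,[float(x) for x in ex[::2]]]; t=np.r_[t,[float(x) for x in ex[1::2]]]
for w in(.03,.1):
  r=[]
  for c in np.arange(.9,1.5,.01):
    x=np.maximum(a-c,0); f=.075*np.minimum(x/w,1)+.12*x
    b=(t-f).mean(); r.append((c,((t-f-b)**2).sum(),b))
  r=np.array(r); s=.028; L=np.exp(-(r[:,1]-r[:,1].min())/2/s**2); L/=L.sum(); m=(L*r[:,0]).sum()
  print(w,'best',r[r[:,1].argmin()],'mean %.3f sd %.3f'%(m,np.sqrt((L*(r[:,0]-m)**2).sum())))
E
python3 fit.py
```

```text
0.03 best [1.09       0.01649897 0.163744  ] mean 1.099 sd 0.039
0.1 best [1.07       0.01745331 0.163936  ] mean 1.077 sd 0.049
```

The fit puts first contact at 1.09 ± 0.04 rad and I am at 1.408, so about 0.32 rad past it (0.13 to 0.5 allowed). Checking for slip before letting go.

```bash
python3 -m crank '{"dp":[[0,0,0],[0,0,0]],"delta_rot":[[0,0,0],[0,0,0]],"claw":[255,255]}'; python3 t.py
python3 -c "
from h import *
save('wrist','w6')"
```

```text
time_s: 12.5
eef_pos: [675.1, -5.9, 166.8]
ee_rot: [0.0, 0.52, 0.854, 0.001]
force: [-0.3, 4.8, 5.0]
grip_width: 0.331
  >> turned 1.406 rad tq [ 0.866  0.178 -0.11 ] F [-0.3  4.8  5. ] j6 -0.660
```

View pics/w6.png

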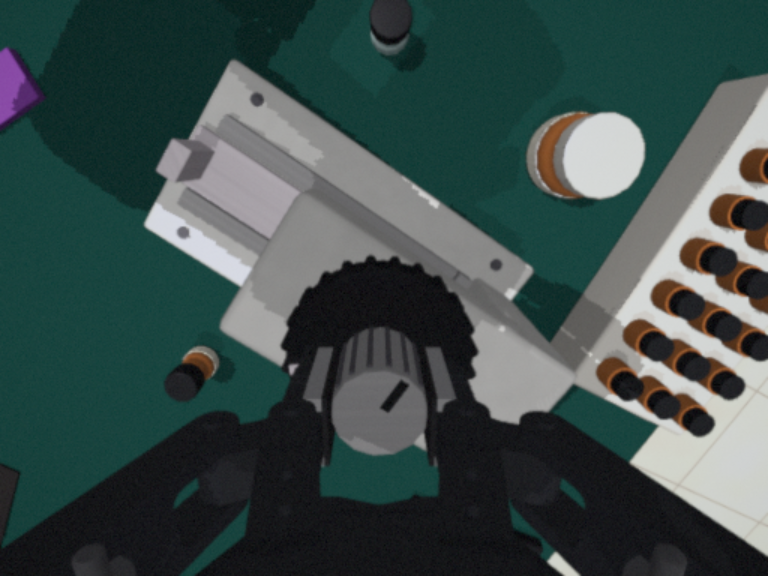

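Pointer still at (394,397), so no slip. The tab is home on the base edge. Letting go and rising.

```bash
python3 -m crank '{"dp":[[0,0,0],[0,0,0],[0,0,0],[0,0,0],[0,0,0],[0,0,0],[0,0,0],[0,0,0]],"delta_rot":[[0,0,0],[0,0,0],[0,0,0],[0,0,0],[0,0,0],[0,0,0],[0,0,0],[0,0,0]],"claw":[0,0,0,0,0,0,0,0]}'
python3 -m crank '{"dp":[[0,0,1],[0,0,3],[0,0,3],[0,0,2],[0,0,0],[0,0,0]],"delta_rot":[[0,0,0],[0,0,0],[0,0,0],[0,0,0],[0,0,0],[0,0,0]],"claw":[0,0,0,0,0,0]}'
python3 -c "
from h import *
save('wrist','w7')"
```

```text
time_s: 13.35
eef_pos: [674.9, -6.8, 166.3]
ee_rot: [0.0, 0.52, 0.854, -0.0]
force: [-0.4, 1.6, -0.4]
grip_width: 1.002
time_s: 13.95
eef_pos: [674.8, -6.7, 256.2]
ee_rot: [0.0, 0.52, 0.854, -0.0]
force: [-0.3, 0.5, -1.8]
grip_width: 0.997
```

View pics/w7.png

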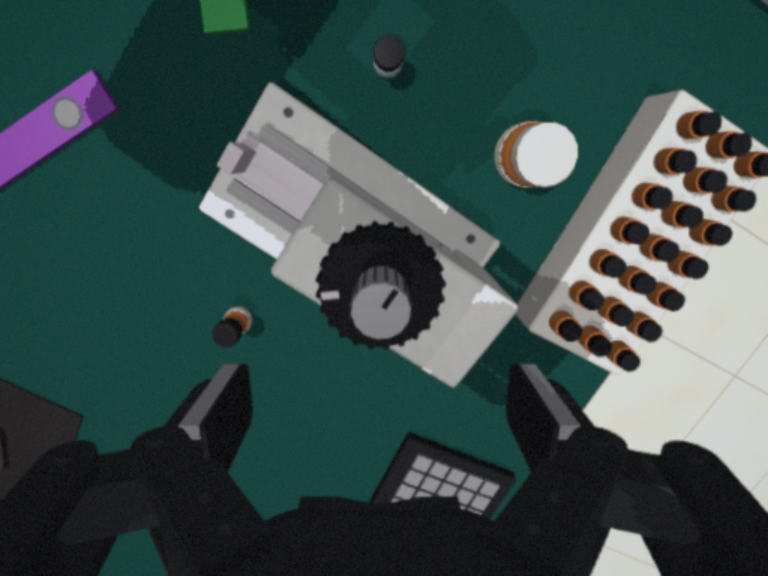

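```bash
python3 - <<'E'
from h import *
from scipy.spatial.transform import Rotation as R
Tc=np.array(camera_model('wrist')['T_tool_cam'])
T3=np.eye(4);q=[-3.67e-3,-.150386,.98862,-9.4e-4];T3[:3,:3]=R.from_quat([q[1],q[2],q[3],q[0]]).as_matrix();T3[:3,3]=[662.893,-5.754,241.297];T3=T3@Tc
T7=wristT()
def blob(name,T,exp,z,bright):
    g=cv2.cvtColor(cv2.imread(f'pics/{name}.png'),cv2.COLOR_BGR2GRAY); x,y=exp; w=g[y-20:y+20,x-20:x+20].astype(int)
    m=((w>w.min()+.6*(w.max()-w.min())) if bright else (w<w.min()+.35*(w.max()-w.min()))).astype(np.uint8)
    n,l,st,c=cv2.connectedComponentsWithStats(m); k=1+np.argmin(np.hypot(*(c[1:]-20).T))
    vv,uu=np.nonzero(l==k); pts=np.array([atz('wrist',((u+x-20)/1.5,(v+y-20)/1.5),z,T)[:2] for u,v in zip(uu,vv)])
    mu=pts.mean(0); d=np.linalg.svd(pts-mu)[2][0]; return mu.round(1),st[k,4],d,np.degrees(np.arctan2(d[1],d[0]))
for n,T,m,p in(('w3',T3,(357,271),(380,335)),('w7',T7,(329,295),(390,299))):
    print(n,'mark',blob(n,T,m,159,1),'pointer',blob(n,T,p,195,0))
P=cloud('wrist',np.load('pics/w7.npy'),T7)
k=(P[:,2]>70)&(P[:,2]<80)&(abs(P[:,0]-545)<25)&(abs(P[:,1]-9)<20);Q=P[k];print('tab',len(Q),Q.mean(0),'centre',cv2.minAreaRect(Q[:,:2].astype(np.float32)))
P=cloud('wrist',np.load('pics/w3.npy'),T3)
k=(P[:,2]>70)&(P[:,2]<80)&(abs(P[:,0]-545)<25)&(abs(P[:,1]-9)<20);Q=P[k];print('tab3',len(Q),Q.mean(0),'centre',cv2.minAreaRect(Q[:,:2].astype(np.float32)))
E
```

```text
w3 mark (array([651.6, -22.4]), np.int32(156), array([0.84971017, 0.52725006]), np.float64(31.819839771254586)) pointer (array([668.4,  -4.4]), np.int32(104), array([ 0.96127541, -0.27558953]), np.float64(-15.997149585826255))
w7 mark (array([650.1, -22.3]), np.int32(132), array([0.83534748, 0.54972228]), np.float64(33.34796261432629)) pointer (array([675.4,   1.6]), np.int32(90), array([-0.09845907, -0.9951411 ]), np.float64(-95.65044357794868))
tab 219 [545.49394604   9.11867663  72.79066791] centre ((545.080810546875, 9.156990051269531), (20.332998275756836, 12.319783210754395), 82.73072814941406)
tab3 255 [546.80887166   7.79851534  73.98909606] centre ((546.861328125, 7.9772186279296875), (20.12779998779297, 12.046457290649414), 82.6784896850586)
```

The checks agree:
- **Knob pointer:** turned 1.39 rad by image, 1.40 by wrist.
- **Ring mark:** unchanged within the 1.5 mm image error.
- **Tab:** x 545.1, against 545.4 expected when home.

Handing in.

```bash
python3 -c "
from rig import *
print(finish_job())"
```

```text
the job is handed in; nothing more can be done
None
```

The holder is home against the end stop and clamped, the gripper is clear of everything, and the job was handed in at about 14 s; no verdict is reported.

- **Holder:** I pushed it about 39 mm with closed fingers until it stopped hard, with the push force rising to 22 N. The last look puts the tab at x 545.1 mm, against about 545.4 mm expected when home.
- **Fine knob:** I turned it clockwise about 1.40 rad; the pointer in the pictures shows 1.39 rad. The free-turning torque was about 0.17 N m and rose to about 0.24 N m. A fit puts first contact at 1.09 ± 0.04 rad, so the knob sits about 0.3 rad past it, or roughly 45 N by calculation. I could not measure the clamping force directly.
- **Outer ring:** the mark's measured position differs by 1.5 mm between the first and last looks, within the roughly 2 mm camera calibration error. It showed no turn.
- **Vials and jar:** they looked undisturbed in the last pictures; I did not measure their positions again.

One reading disagreed: at standstill in the hand, the torque read -0.11 N m. The task warns that friction can act either way there, so I relied on the readings taken while turning. The depth check of the tab with the top camera right after the push found nothing, so I used the wrist camera instead.

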